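Set the bench pin out over its rest bar and hold it

ROBOT

A 7-joint arm with a two-finger parallel gripper is mounted at the origin on the work surface. World frame = base frame: x ahead of the robot, y to its left, z up, the work surface at z = 0. Lengths are in m, angles in rad, forces in N, time in s.
With the tool pointing down it reaches from about 0.35 to 0.9 m from the base axis. Payload 8.1 kg.
Tool frame: the origin (TCP) lies at the very end of the fingers, on their centre line; the grasp point (between the pads) lies 19 mm behind it (grasp_offset is the distance from the TCP to the grasp point, in m); z points along the fingers, y is the line along which they close (so a half turn about z gives the same grasp; the last joint's range is limited). The gripper opens to 92 mm and grips with 3 to 60 N. Pads are 19 mm wide; open, the fingers measure 130 mm over their backs; the gripper's body (75 mm by 190 mm) begins 47 mm behind the grasp point.
Start: joints at [1.147, 0.434, 0.025, 1.573, -0.012, 1.134, -0.075], TCP at [0.197, -0.593, 0.227] pointing down, gripper open.
Joint ranges: [-2.62, 2.62], [-0.44, 2.09], [-1.27, 1.32], [0.08, 2.57], [-1.32, 4.46], [0.12, 2], [-2.74, 2.74]. Speed limits (rad/s): [2.22, 2.22, 3.01, 3.01, 3.14, 3.14, 3.14].

INTERFACE

Orientations are given as a rotation vector (axis times angle).
In Python, from cell import observe, get_image, camera_params, sign_off, silhouettes, grasp_offset gives the robot as it stands. The module is installed in compiled form; this text tells all that it offers.
- The arm moves only by the tool jog_arm, never from a script. Its argument "motion" is a list that holds one entry, the list of rows, each a list of 7 numbers: the shift along the tool's x, y, z in m, then the turn, a rotation vector about the tool's x, y, z in rad, then the closure, from -1 (fully open) to 1 (shut), so that 0 is half open. In form: [[[dx, dy, dz, wx, wy, wz, hand], ...]]. A call has 1 to 10 rows; each row is the pose to reach, as a shift and turn from the pose commanded when the call began, along the tool's axes at that moment; what a row does not reach only later rows make up. A row lasts 1/12 s, in which the tool goes at most 41.7 mm and 7.16 degrees, less where a joint would pass 70% of its speed; a pose out of reach is approached as far as the arm can. A call with a gripper value outside its range is refused whole. The fingers move at their own pace and stop on an object; "force" is the grip in N (left out, the last holds). Time passes only in rows, so rows that repeat a pose let the fingers close. It gives the time, the measured TCP pose, the force, the opening and the grip force at its end, in the units of the state.
- observe(): the state, without advancing time (a new reading comes with each control period).
- get_image(name): name is "scene" or "side" or "wrist"; returns the picture (400x640x3 uint8, red, green, blue); there is no depth.
- camera_params(name): a dict with "vertical_fov" (degrees; the focal length in pixels is half the picture's height over the tangent of half this angle, whatever the lens; pixels are square), "cx", "cy" (the principal point, pixels), "T" (4x4, takes a point from camera to world coordinates). Camera axes: x right, y down, z forward; pixel columns grow to the right and rows downward; lengths in m; the calibration is good to about 2 mm. A picture is of the moment at which its call begins: read the wrist's pose just before it. camera_params takes no time and is no camera call; for the wrist camera it gives the pose at the moment of the call.
- sign_off(): hands the job in; it is judged then, once.
Trained networks look in the newest picture that a camera, given by its name, has taken for a name from the list of things; names that differ only in an ending like _2 or _b are one class to them, and where a whole thing is asked for, a point or a joint stands for the part that bears it (a point fixed in the world has none). Each returns a list of dicts, best first, with "p" (0 to 1); they miss things now and then, are a little off and sometimes report something else, mostly with a low value. They report only what shows in the picture. A call takes as long as a camera call. They do not tell look-alikes from the thing itself.
- silhouettes(query, camera): "mask" (400x640 bool, what is visible of it) and "pixel" ([column, row] in pixels, amid what is visible of it).
The state is a dict: "clock": time; "joints": joint angles; "dq": joint speeds; "joint_efforts": joint torques, N m; "position": TCP position; "ee_rot": TCP orientation; "force": force on the tool from outside, world axes, zero at the start; "ft_torque": the same for the moment, N m; "width": opening from 0.0 (shut) to 1.0 (fully open); "gripper_force": force on a finger pad.
Only numpy, scipy, OpenCV 4.12 (cv2) and the standard library are available. Lean on these libraries where they do the work, as an engineer would, in place of code of your own. Each camera call takes 0.05 s, during which the arm holds its last target. There are 200 camera calls.

TASK

On the jeweller's bench, lay the loose steel bar centrally across the two cradles of the bench-pin stand, down between their brass ridges, and let go of it. Then slide the wooden bench pin out endways over the bar, slotted nose first and without lifting it off the stand, until the red line across it lies right over the bar. The nose would now tip down by itself: never let it tip, and finish while still holding the pin straight and level in that place; leave the jar, the soldering block and the pliers alone.

Things in the scene. Friction and masses are not known exactly. Their poses are not given: they have to be found in the camera images.
- stand: Fixed bench-pin stand, origin on the table midway between its cradles. Grey base board 150 (x) x 245 (y) x 12 mm high, y = -30 to +215. Two dark steel cradles at x = -60 and +60, y = 0, each 14 (x) x 42 (y) mm, flat top 48 mm above the table; on each lie two round-topped brass ridges, tops at 57.5 mm, 21 mm apart in y: the bar goes between them. Space around cradles is free. 'Out' is -y.
- cradle_mid (a point): Point midway between the two cradles, at the height of their flat tops (48 mm above the table): the centre of the underside of the bar when it is laid. Axes as the stand's: x runs from cradle to cradle, -y is out.
- rest_end (a point): Middle of the outer end of the stand's dark wooden rest, at its flat top, 60 mm above the table; axes as the stand's. The rest is 44 mm wide (x) and runs from here 170 mm towards +y; it begins 45 mm behind the cradles' centre line. The bench pin lies on it.
- bar: Loose steel bar 160 (x) x 16 (y) x 12 (z) mm, 0.22 kg, lying flat on the table at the start. Origin at the centre of its underside, x along its length. Laid in the cradles its top is 60 mm above the table, level with the rest, and it can shift about 2.5 mm either way between the ridges.
- pin: Bench pin: loose beech board 56 (x) x 220 (y) x 12 (z) mm, about 0.3 kg, origin at the centre of its underside. Nose (y = -110): slot 16 wide, 60 deep between two prongs with rounded ends. Tail (y = +110) square. Starts flat on the rest, in line within 0.03 rad, nose out (stand's -y) and 10 to 30 mm short of the rest's outer end. Centre of mass at y = +7.
- line (a point): Middle of the 4 mm wide red line across the bench pin's top and sides; on its top face, 12 mm above its underside, at y = +30, 80 mm from the tail. With the line over the bar the pin is nose-heavy and tips unless its tail is held.
- tail (a point): Middle of the bench pin's tail edge, on its top face (y = +110); axes as the pin's. At the start it stands free beyond the rest. The pin is 6 mm wider than the rest on each side, so near the tail it can be pinched across its 56 mm width from above. Its rounded nose slides onto the bar by itself.
- jar: Bystander: small jar with black cap, 48 mm across, 55 mm high, origin at the centre of its underside.
- block: Bystander: dark soldering block 45 x 75 x 34 mm, origin at the centre of its underside.
- pliers: Bystander: flat pliers with red handles, lying, about 140 mm long along y, 12 mm high, origin near the middle at table height.
Mind the look-alikes: they are no part of the job. Of the things that look like the pin, the middle-sized one is meant. Several things have the shape of the bar; the one meant has the colours described above.

How it is judged:
On the way:
1. the bar lies flat in both cradles, between the brass ridges, and is let go, the bench pin not yet slid out (z of bar in the frame of cradle_mid between -0.003 and 0.003 m and x of bar in the frame of cradle_mid between -0.013 and 0.013 m and y of bar in the frame of cradle_mid between -0.006 and 0.006 m and angle between the x axis of bar and the x axis of stand, either way round below 0.1 rad and angle between the z axis of bar and the z axis of stand, either way round below 0.05 rad and contact force between bar and the fingers below 0.1 N and linear speed of bar below 0.02 m/s and distance of pin from where it was at the start of the episode below 0.03 m), for 0.3 s.
At the end, for the whole second after the job is handed in: Bar flat in both cradles (13 mm along, 6 mm across); bench pin over it, nose out, red line within 8 mm of the bar's middle, within 0.1 rad and 15 mm of straight, level within 0.06 rad, raised at most 5 mm, at rest, held by the fingers (over 0.5 N) (z of bar in the frame of cradle_mid between -0.003 and 0.003 m and x of bar in the frame of cradle_mid between -0.013 and 0.013 m and y of bar in the frame of cradle_mid between -0.006 and 0.006 m and angle between the z axis of bar and the z axis of stand, either way round below 0.05 rad and y of line in the frame of bar between -0.008 and 0.008 m and x of line in the frame of cradle_mid between -0.015 and 0.015 m and z of line in the frame of cradle_mid between 0.02 and 0.03 m and y of pin in the frame of cradle_mid below 0 m and angle between the y axis of pin and the y axis of stand, either way round below 0.1 rad and angle between pin's own z axis and vertical below 0.06 rad and linear speed of pin below 0.02 m/s and contact force between pin and the fingers above 0.5 N); the arm keeps its last pose, push and grip.
It fails at once if the bench pin tips by more than 0.2 rad (angle between pin's own z axis and vertical above 0.2 rad).
It fails at once if the bench pin is lifted off the stand (more than 15 mm) or falls from it (height (world z) of pin above 0.075 m or height (world z) of pin below 0.045 m).
It fails at once if the jar, the soldering block or the pliers are moved by more than 30 mm or tipped (distance of any of jar, block, pliers from where it was at the start of the episode above 0.03 m or angle between any of jar, block's own z axis and vertical above 0.5 rad).
It also fails if it takes over 58 s, if anything falls off the work surface, if the arm or the gripper's body presses on something with over 40 N, if the wrist force passes 120 N, or if a joint passes its speed limit or range.

## Working session

There is one attempt and no reset: what is moved stays moved. The work goes in short steps, Python scripts to look and compute and a tool call to move; the robot and the scene stay as the last step left them, time stands still between calls to the robot, and variables do not carry over. Pictures are saved under pics/ and viewed, at most 13 in all, crops included, and the job is handed in when it is done.

Besides the shell and the picture viewer there is one more tool, called after "Request:" as a command line: name --argument value ..., lists and objects as JSON in quotes. jog_arm: Moves the arm, as the interface text tells. Its arguments: {"type":"object","properties":{"motion":{"type":"array"},"force":{"type":"number"}},"required":["motion"]}

```bash
mkdir -p pics
cat > h.py <<'E'
import numpy as np, cv2
from cell import *
from scipy.spatial.transform import Rotation as R
def cam(n):
    p=camera_params(n); f=200/np.tan(np.radians(p['vertical_fov'])/2)
    return f,p['cx'],p['cy'],np.array(p['T'])
def ray(n,uv,z,c=None):
    f,cx,cy,T=c or cam(n); uv=np.atleast_2d(uv).astype(float)
    d=np.c_[(uv[:,0]-cx)/f,(uv[:,1]-cy)/f,np.ones(len(uv))]@T[:3,:3].T
    return T[:3,3]+d*((z-T[2,3])/d[:,2])[:,None]
def proj(n,P,c=None):
    f,cx,cy,T=c or cam(n); q=(np.atleast_2d(P)-T[:3,3])@T[:3,:3]
    return np.c_[f*q[:,0]/q[:,2]+cx,f*q[:,1]/q[:,2]+cy]
def save(n,name):
    im=get_image(n); cv2.imwrite('pics/'+name+'.png',im[:,:,::-1]); return im
E
python3 - <<'E'
from h import *
a=save('scene','a');b=save('side','b')
cv2.imwrite('pics/ab.png',np.vstack([a,b])[:,:,::-1][:, :] if 0 else cv2.resize(np.vstack([a,b]),(480*1,600))[:,:,::-1])
for n in('scene','side'):
    f,cx,cy,T=cam(n);print(n,f,cx,cy,T.round(3).tolist())
    for q in('bar','pin','stand','jar','block','pliers'):
        for d in silhouettes(q,n):
            m=d['mask']; px=d['pixel']; print(q,round(d['p'],2),px,m.sum(),ray(n,px,0.06 if q in('pin',) else 0.01)[0].round(3))
o=observe();print(o)
E
```

```text
scene 510.807688290843 324.57068189645975 194.4321697808826 [[0.78, 0.509, -0.364, 1.005], [0.625, -0.649, 0.433, -0.577], [-0.016, -0.565, -0.825, 1.076], [0.0, 0.0, 0.0, 1.0]]
bar 0.83 [215.5, 249.3] 432 [ 0.431 -0.3    0.01 ]
bar 0.8 [265.3, 209.7] 475 [ 0.448 -0.144  0.01 ]
pin 0.8 [313.7, 88.3] 1911 [0.307 0.22  0.06 ]
pin 0.78 [475.6, 191.1] 969 [0.838 0.188 0.06 ]
stand 0.61 [359.9, 179.4] 3813 [0.578 0.075 0.01 ]
stand 0.24 [268.5, 345.0] 551 [ 0.683 -0.391  0.01 ]
jar 0.97 [393.4, 250.8] 517 [ 0.763 -0.043  0.01 ]
block 0.67 [346.9, 294.5] 781 [ 0.744 -0.198  0.01 ]
pliers 0.72 [265.8, 345.8] 686 [ 0.68  -0.396  0.01 ]
side 462.27810360028207 316.9420161953192 200.86131790383396 [[0.999, -0.027, 0.019, 0.511], [-0.03, -0.52, 0.854, -1.001], [-0.013, -0.854, -0.521, 0.658], [0.0, 0.0, 0.0, 1.0]]
bar 0.95 [276.4, 246.4] 482 [ 0.435 -0.137  0.01 ]
bar 0.94 [271.1, 296.2] 756 [ 0.431 -0.303  0.01 ]
pin 0.88 [405.7, 169.2] 403 [0.785 0.136 0.06 ]
pin 0.64 [229.5, 166.7] 1464 [0.29  0.178 0.06 ]
pin 0.6 [341.7, 157.5] 716 [0.613 0.22  0.06 ]
stand 0.73 [335.2, 195.6] 2549 [0.586 0
[... 242 characters left out ...]
nts': array([ 1.14741558,  0.4344762 ,  0.02500947,  1.57321309, -0.0116108 ,
        1.1339837 , -0.07507172]), 'dq': array([-6.47806697e-04,  1.25351379e-03,  5.11343891e-04, -1.28313655e-03,
        1.30157709e-04,  2.43259745e-06,  8.89760368e-04]), 'joint_efforts': array([-7.58656533e-04, -6.67496181e+01,  9.83496197e-01, -3.14765382e+01,
       -6.06159400e-02,  3.27896001e-02,  4.30568127e-05]), 'position': array([ 0.19704412, -0.59314002,  0.22675167]), 'ee_rot': array([3.10122426e+00, 5.01604918e-01, 1.52546852e-05]), 'force': array([ 0.06099622,  0.32373459, -0.32718707]), 'ft_torque': array([-0.02662558, -0.01792657,  0.04783858]), 'gripper_force': 0.0, 'width': 1.002119348283864}
```

View pics/a.png

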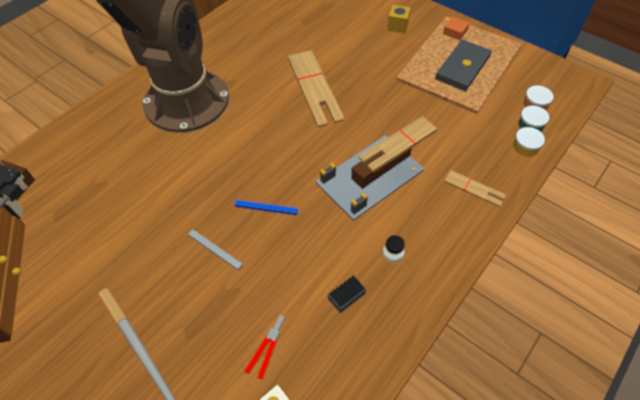

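View pics/b.png

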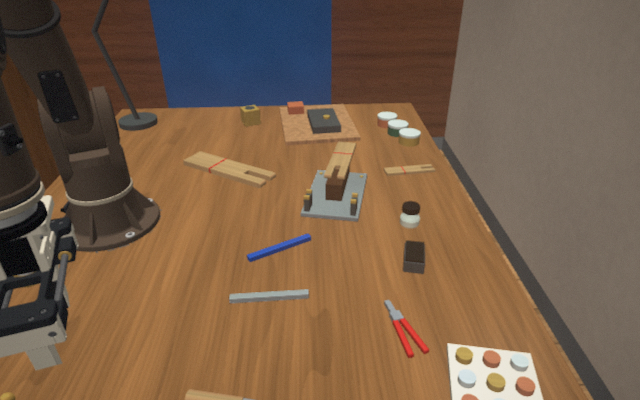

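The scene picture shows the grey bar at about (215,249) and the stand with pin at about (370,175). Its cradles are near (328,172) and (359,203). The blue bar and the two loose pins are decoys. Next: coarse poses.

Run:
```python
from h import *
for n,c in(('scene',[(328,172),(359,203)]),('side',[(308,198),(354,203)])):
    get_image(n); print(n,'cradles',ray(n,c,.05).round(3).tolist())
    for d in silhouettes('bar',n):
        v,u=np.nonzero(d['mask']); P=ray(n,np.c_[u,v],.008)[:,:2].astype(np.float32)
        r=cv2.minAreaRect(P); b=cv2.boxPoints(r); e=b[1]-b[0] if np.linalg.norm(b[1]-b[0])>np.linalg.norm(b[2]-b[1]) else b[2]-b[1]
        print('bar',np.round(r[0],3),np.round(r[1],3),np.degrees(np.arctan2(e[1],e[0])))
f,cx,cy,T=cam('wrist');o=observe();Rt=R.from_rotvec(o['ee_rot']).as_matrix()
print(f,cx,cy,'cam in tool',(Rt.T@(T[:3,3]-o['position'])).round(3),(Rt.T@T[:3,:3]).round(3).tolist(),Rt.round(3).tolist())
```

```text
scene cradles [[0.517, 0.02, 0.05], [0.634, -0.007, 0.05]]
bar [ 0.443 -0.137] [0.162 0.022] 28.670643
bar [ 0.428 -0.3  ] [0.158 0.019] 1.726377
side cradles [[0.511, 0.011, 0.05], [0.626, -0.019, 0.05]]
bar [ 0.439 -0.134] [0.167 0.036] 31.101175
bar [ 0.425 -0.298] [0.158 0.028] 2.618245
bar [0.584 0.112] [0.272 0.158] 77.94956
296.3661134599906 315.8888726326259 200.47527364649915 cam in tool [ 0.074 -0.001 -0.159] [[0.001, -0.962, -0.275], [1.0, 0.001, 0.001], [-0.001, -0.275, 0.962]] [[0.949, 0.315, 0.0], [0.315, -0.949, -0.0], [-0.0, 0.0, -1.0]]
```

Request:
jog_arm --motion '[[[0.155,-0.1,0.03,0,0,0.14,-1],[0.31,-0.207,0.06,0,0,0.285,-1],[0.31,-0.207,0.06,0,0,0.285,-1],[0.31,-0.207,0.06,0,0,0.285,-1],[0.31,-0.207,0.06,0,0,0.285,-1],[0.31,-0.207,0.06,0,0,0.285,-1],[0.31,-0.207,0.06,0,0,0.285,-1],[0.31,-0.207,0.06,0,0,0.285,-1],[0.31,-0.207,0.06,0,0,0.285,-1],[0.31,-0.207,0.06,0,0,0.285,-1]]]'

```text
clock: 1.73
position: [0.4311, -0.2909, 0.166]
ee_rot: [-3.137, -0.072, -0.003]
force: [0.6, -0.8, 0.2]
width: 1.003
gripper_force: 0.0
```

```bash
cat >> h.py <<'E'
def pose():
    o=observe(); M=R.from_rotvec(o['ee_rot']).as_matrix(); return o['position'],M
def rects(q,n,z):
    c=cam(n); im=get_image(n); out=[]
    for d in silhouettes(q,n):
        m=d['mask'].astype(np.uint8); k,l,s,_=cv2.connectedComponentsWithStats(m); m=l==1+np.argmax(s[1:,4])
        v,u=np.nonzero(m); P=ray(n,np.c_[u,v],z,c)[:,:2].astype(np.float32)
        r=cv2.minAreaRect(P); b=cv2.boxPoints(r); e=b[1]-b[0] if np.linalg.norm(b[1]-b[0])>np.linalg.norm(b[2]-b[1]) else b[2]-b[1]
        out.append((round(d['p'],2),np.round(r[0],4),np.round(r[1],3),round(np.degrees(np.arctan2(e[1],e[0])),1),im[m].mean(0).round()))
    return out
E
python3 - <<'E'
from h import *
p,M=pose();print(p,M.round(3).tolist(),observe()['clock'])
for r in rects('bar','wrist',.010):print(r)
save('wrist','c')
E
```

```text
[ 0.43107124 -0.29094286  0.16598297] [[0.999, 0.046, 0.002], [0.046, -0.999, 0.004], [0.002, -0.004, -1.0]] 1.7333
(0.79, array([ 0.442 , -0.1342]), array([0.161, 0.022]), np.float32(29.1), array([ 44.,  85., 173.]))
(0.76, array([ 0.4257, -0.2962]), array([0.16 , 0.017]), np.float32(2.7), array([167., 171., 173.]))
```

View pics/c.png

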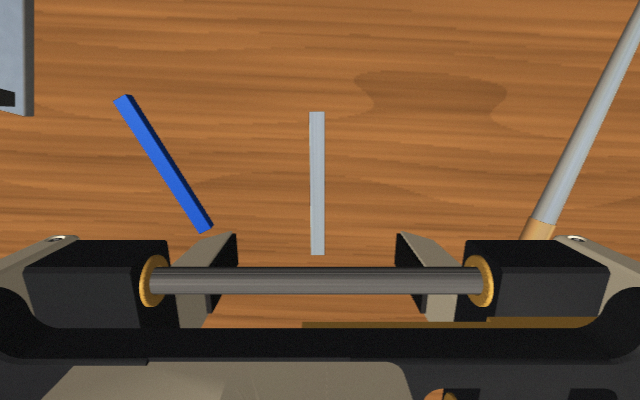

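The wrist picture shows the grey bar upright at (317,183), clear of everything, and the blue decoy to its left.

Request:
jog_arm --motion '[[[0,-0.003,0.03,0,0,-0.012,-0.5],[0,-0.003,0.07,0,0,-0.012,-0.3],[0,-0.003,0.11,0,0,-0.012,-0.3],[0,-0.003,0.12,0,0,-0.012,-0.3],[0,-0.003,0.12,0,0,-0.012,-0.3],[0,-0.003,0.12,0,0,-0.012,-0.3]]]'

```text
clock: 2.38
position: [0.4256, -0.2972, 0.0475]
ee_rot: [3.14, 0.072, -0.001]
force: [1.3, -0.2, 0.5]
width: 0.66
gripper_force: 0.0
```

Run:
```python
from h import *
p,M=pose();print(p,M.round(3).tolist(),observe()['clock'])
for r in rects('bar','wrist',.010):print(r)
```

```text
[ 0.42558388 -0.297193    0.04752771] [[0.999, 0.046, -0.0], [0.046, -0.999, -0.0], [-0.0, 0.0, -1.0]] 2.3833
(0.78, array([ 0.4501, -0.2954]), array([0.114, 0.017]), np.float32(2.4), array([172., 178., 181.]))
(0.67, array([ 0.458 , -0.1262]), array([0.126, 0.026]), np.float32(29.0), array([ 36.,  76., 159.]))
```

Request:
jog_arm --motion '[[[0.001,-0.001,0.02,0,0,0,-0.3],[0.001,-0.001,0.04,0,0,0,-0.3],[0.001,-0.001,0.044,0,0,0,-0.3],[0.001,-0.001,0.044,0,0,0,-0.3],[0.001,-0.001,0.044,0,0,0,1],[0.001,-0.001,0.044,0,0,0,1],[0.001,-0.001,0.044,0,0,0,1],[0.001,-0.001,0.044,0,0,0,1],[0.001,-0.001,0.044,0,0,0,1],[0.001,-0.001,0.044,0,0,0,1]]]' --force 30

```text
clock: 3.32
position: [0.427, -0.295, 0.0031]
ee_rot: [3.14, 0.075, 0.001]
force: [-0.6, -0.3, -0.1]
width: 0.266
gripper_force: 0.0
```

Request:
jog_arm --motion '[[[0,0,0,0,0,0,1],[0,0,0,0,0,0,1],[0,0,0,0,0,0,1],[0,0,0,0,0,0,1],[0,0,-0.03,0,0,0,1],[0,0,-0.07,0,0,0,1],[0,0,-0.11,0,0,0,1],[0,0,-0.15,0,0,0,1],[0,0,-0.167,0,0,0,1],[0,0,-0.167,0,0,0,1]]]' --force 30

```text
clock: 4.15
position: [0.4289, -0.2959, 0.1739]
ee_rot: [3.137, 0.075, 0.01]
force: [0.8, 0.8, -3.4]
width: 0.169
gripper_force: 30.0
```

Request:
jog_arm --motion '[[[0.02,-0.03,0,0,0,0.05,1],[0.04,-0.06,0,0,0,0.1,1],[0.06,-0.09,0,0,0,0.15,1],[0.08,-0.12,0,0,0,0.2,1],[0.1,-0.15,0,0,0,0.25,1],[0.12,-0.18,0,0,0,0.275,1],[0.132,-0.197,0,0,0,0.275,1],[0.132,-0.197,0,0,0,0.275,1],[0.132,-0.197,0,0,0,0.275,1],[0.132,-0.197,0,0,0,0.275,1]]]'

```text
clock: 4.98
position: [0.548, -0.0925, 0.1683]
ee_rot: [3.121, -0.357, -0.004]
force: [-0.7, -0.7, -2.6]
width: 0.17
gripper_force: 30.0
```

Run:
```python
from h import *
o=observe();p,M=pose();print(p,M.round(3).tolist(),o['clock'],o['width'],o['gripper_force'])
np.savez('d.npz',*cam('wrist'))
for r in rects('bar','wrist',p[2]):print(r)
for r in rects('stand','wrist',.012):print('st',r)
for r in rects('pin','wrist',.072):print('pin',r)
save('wrist','d')
```

```text
[ 0.54803797 -0.09250979  0.16829311] [[0.974, -0.226, -0.003], [-0.226, -0.974, -0.0], [-0.003, 0.001, -1.0]] 4.9833 0.16989664588488082 29.999426901340485
(0.51, array([ 0.5571, -0.1067]), array([0.021, 0.009]), np.float32(27.3), array([ 41.,  83., 173.]))
st (0.66, array([0.5884, 0.1084]), array([0.252, 0.15 ]), np.float32(77.6), array([128., 130., 134.]))
pin (0.68, array([0.5944, 0.1407]), array([0.114, 0.06 ]), np.float32(76.1), array([183., 148., 100.]))
pin (0.3, array([ 0.5573, -0.0942]), array([0.028, 0.147]), np.float32(-12.9), array([169., 176., 181.]))
```

View pics/d.png

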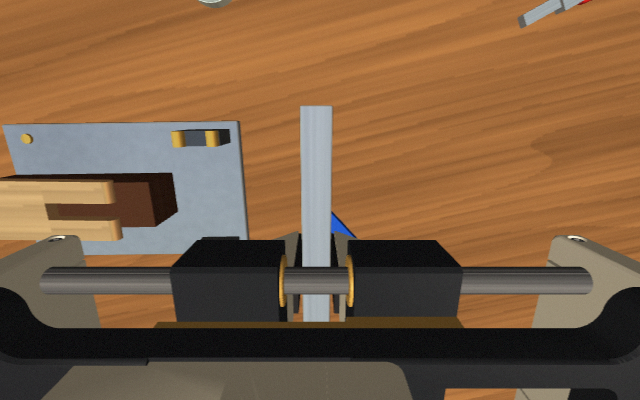

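The picture shows the held bar with its far end at (316,106). The far cradle's brass ridges are at (178,139) and (212,138), and the near cradle is hidden. I'll shift back to see both.

Request:
jog_arm --motion '[[[-0.03,-0.01,-0.01,0,0,0,1],[-0.06,-0.01,-0.02,0,0,0,1],[-0.065,-0.01,-0.02,0,0,0,1],[-0.065,-0.01,-0.02,0,0,0,1],[-0.065,-0.01,-0.02,0,0,0,1]]]'

```text
clock: 5.75
position: [0.4887, -0.0678, 0.1901]
ee_rot: [3.121, -0.357, 0.002]
force: [0.6, 0.1, -1.8]
width: 0.173
gripper_force: 30.0
```

Run:
```python
from h import *
o=observe();p,M=pose();print(p,M.round(3).tolist(),o['clock'])
c=cam('wrist'); np.savez('e.npz',f=c[0],cx=c[1],cy=c[2],T=c[3],p=p,M=M)
im=get_image('wrist'); cv2.imwrite('pics/e0.png',im[:,:,::-1])
for r in rects('stand','wrist',.012):print('st',r)
print('pin centre..',[r for r in rects('pin','wrist',.072)])
cv2.imwrite('pics/e.png',cv2.resize(im[20:260,0:345],None,fx=2.3,fy=2.3,interpolation=cv2.INTER_CUBIC)[:,:,::-1])
```

```text
[ 0.48869575 -0.06783859  0.19014977] [[0.974, -0.226, 0.001], [-0.226, -0.974, -0.0], [0.002, -0.0, -1.0]] 5.75
st (0.97, array([0.5858, 0.1068]), array([0.246, 0.154]), np.float32(77.6), array([132., 135., 138.]))
pin centre.. [(0.73, array([0.4113, 0.171 ]), array([0.029, 0.054]), np.float32(-33.0), array([183., 148.,  98.])), (0.67, array([0.595 , 0.1477]), array([0.127, 0.057]), np.float32(76.4), array([195., 158., 108.]))]
```

View pics/e.png

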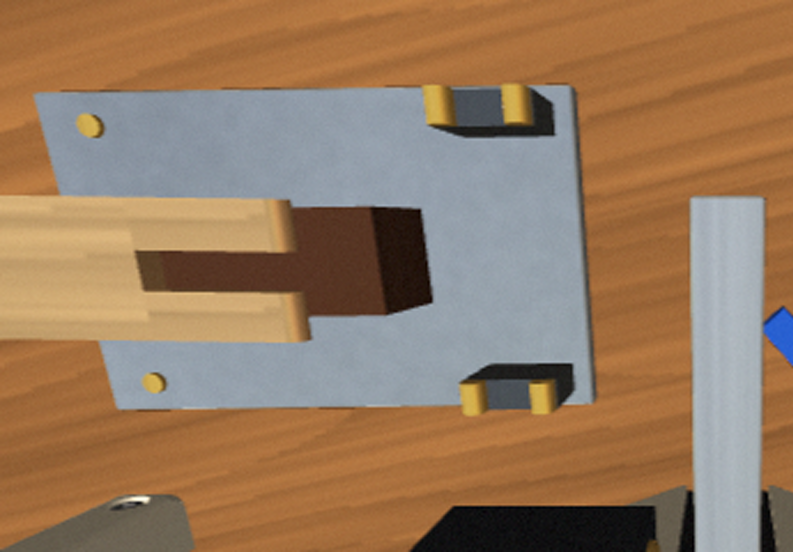

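The crop shows base corners (36,94), (574,86) and (118,409), and ridges (438,105), (517,104), (473,398) and (543,397). The rest's front edge runs (371,207)-(387,315) and the bar's far end (690-765,197).

Run:
```python
from h import *
from scipy.optimize import least_squares
e=np.load('e.npz'); c=(float(e['f']),float(e['cx']),float(e['cy']),e['T'])
px=lambda a:np.array(a,float)/2.3+[0,20]
uv=px([(36,94),(574,86),(118,409),(438,105),(517,104),(473,398),(543,397),(371,207),(387,315)])
L=np.array([(75,215,12),(75,-30,12),(-75,215,12),(60,10.5,57.5),(60,-10.5,57.5),(-60,10.5,57.5),(-60,-10.5,57.5),(22,45,60),(-22,45,60)])/1e3
def W(s,L): a=s[2];return np.c_[s[0]+L[:,0]*np.cos(a)-L[:,1]*np.sin(a),s[1]+L[:,0]*np.sin(a)+L[:,1]*np.cos(a),L[:,2]]
g=lambda s:(proj('w',W(s,L),c)-uv).ravel()
r=least_squares(g,[.573,.003,-.22]);s=r.x;print(s,'deg',np.degrees(s[2]));print(r.fun.reshape(-1,2).round(1).tolist())
np.save('stand.npy',s)
p,M=e['p'],e['M']
E_=ray('w',px([(690,197),(765,197),(692,470),(760,470)]),p[2]+.009,c);print('bar end in tool',((E_-p)@M).round(4).tolist())
def loc(P):
    d=P[:,:2]-s[:2];a=s[2];return np.c_[d[:,0]*np.cos(a)+d[:,1]*np.sin(a),-d[:,0]*np.sin(a)+d[:,1]*np.cos(a)]
print('pin edges in stand',loc(ray('w',px([(0,196),(268,200),(0,341),(300,341),(281,200)]),.072,c)).round(4).tolist())
d=np.r_[W(s,np.array([[0,0,.048]]))[0]]-p; print('TCP->cradle_mid tool axes',(M.T@d).round(4),'wz',-(s[2]-np.arctan2(M[1,0],M[0,0])))
```

```text
[ 0.56744527  0.01537661 -0.21360292] deg -12.238546047956076
[[-0.9, -1.1], [0.1, -0.8], [0.4, 0.7], [5.0, -0.1], [-6.2, -0.0], [4.4, 0.7], [-5.4, 0.9], [1.2, -0.2], [1.3, 0.1]]
bar end in tool [[0.0786, -0.0087, -0.0089], [0.0786, 0.007, -0.0089], [0.0176, -0.0091, -0.009], [0.0176, 0.0069, -0.009]]
pin edges in stand [[0.0274, 0.1833], [0.0246, 0.0798], [-0.029, 0.2005], [-0.0306, 0.0775], [0.0246, 0.0747]]
TCP->cradle_mid tool axes [ 0.0577 -0.0988  0.1422] wz -0.014032089831059885
```

Request:
jog_arm --motion '[[[0.03,-0.04,0,0,0,0,1],[0.059,-0.07,0.02,0,0,-0.014,1],[0.059,-0.098,0.05,0,0,-0.014,1],[0.059,-0.098,0.08,0,0,-0.014,1],[0.059,-0.098,0.105,0,0,-0.014,1],[0.059,-0.098,0.105,0,0,-0.014,1],[0.059,-0.098,0.105,0,0,-0.014,1],[0.059,-0.098,0.105,0,0,-0.014,1]]]'

```text
clock: 6.67
position: [0.5688, 0.0141, 0.0859]
ee_rot: [3.124, -0.336, 0.002]
force: [0.9, 0.1, -1.1]
width: 0.167
gripper_force: 30.0
```

Run:
```python
from h import *
s=np.load('stand.npy');p,M=pose();a=np.arctan2(M[1,0],M[0,0])
print(p,'yawerr',a-s[2],'to mid in tool',(M.T@(np.r_[s[:2],.051]-p)).round(4),'tilt',M[:,2].round(3))
im=save('wrist','f');cv2.imwrite('pics/f2.png',cv2.resize(im[:260,120:520],None,fx=2,fy=2)[:,:,::-1])
```

```text
[0.56875192 0.01413245 0.08591977] yawerr -0.0006393196859955652 to mid in tool [-0.0016 -0.0009  0.0349] tilt [ 0.001 -0.    -1.   ]
```

View pics/f2.png

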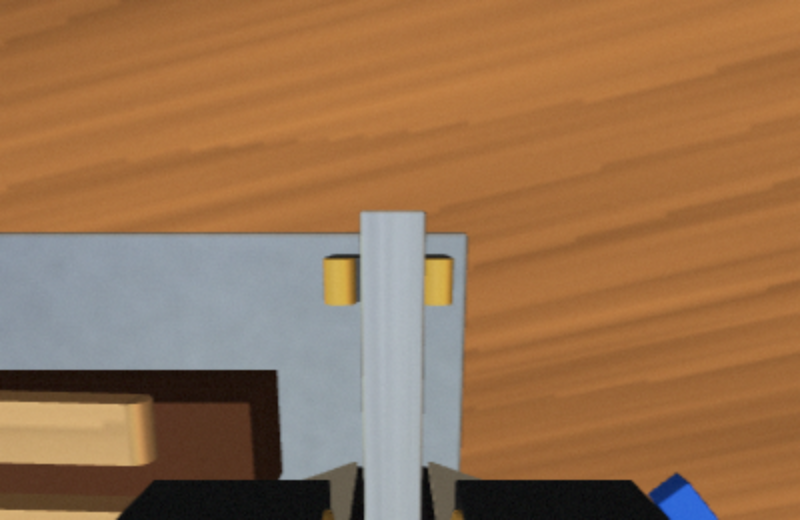

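The picture shows the bar at columns 361-425, slightly right of the ridge midpoint at 388. A −1.3 mm correction is needed, then I lower it.

Request:
jog_arm --motion '[[[-0.001,-0.0013,0.008,0,0,0,1],[-0.001,-0.0013,0.014,0,0,0,1],[-0.001,-0.0013,0.02,0,0,0,1],[-0.001,-0.0013,0.026,0,0,0,1],[-0.001,-0.0013,0.03,0,0,0,1],[-0.001,-0.0013,0.033,0,0,0,1],[-0.001,-0.0013,0.033,0,0,0,1],[-0.001,-0.0013,0.033,0,0,0,1]]]'

```text
clock: 7.38
position: [0.5671, 0.0162, 0.0516]
ee_rot: [3.124, -0.334, -0.0]
force: [-0.2, -0.5, -1.6]
width: 0.173
gripper_force: 30.0
```

Request:
jog_arm --motion '[[[0,0,0.001,0,0,0,1],[0,0,0.002,0,0,0,1],[0,0,0.002,0,0,0,1]]]'

```text
clock: 7.63
position: [0.5673, 0.0162, 0.0509]
ee_rot: [-3.124, 0.334, -0.001]
force: [-4.1, -0.3, 11.8]
width: 0.172
gripper_force: 30.0
```

Request:
jog_arm --motion '[[[0,0,-0.001,0,0,0,1],[0,0,-0.001,0,0,0,0.25],[0,0,-0.001,0,0,0,0.25],[0,0,-0.001,0,0,0,0.25],[0,0,-0.001,0,0,0,0.25],[0,0,-0.001,0,0,0,0.25]]]'

```text
clock: 8.13
position: [0.5671, 0.0162, 0.0506]
ee_rot: [3.124, -0.334, -0.0]
force: [-0.3, -0.6, 0.2]
width: 0.371
gripper_force: 0.0
```

Request:
jog_arm --motion '[[[0,0,-0.02,0,0,0,0.25],[0,0,-0.06,0,0,0,0],[0,0,-0.1,0,0,0,-0.5],[0,0,-0.14,0,0,0,-1],[0,0,-0.16,0,0,0,-1],[0,0,-0.16,0,0,0,-1],[0,0,-0.16,0,0,0,-1]]]'

```text
clock: 8.72
position: [0.5678, 0.0163, 0.2119]
ee_rot: [-3.123, 0.335, -0.004]
force: [1.0, 0.0, -1.0]
width: 0.761
gripper_force: 0.0
```

Run:
```python
from h import *
o=observe();print(o['joints'].round(2),o['position'],o['clock'])
im=save('wrist','g');c=cam('wrist');p,M=pose();np.savez('g.npz',f=c[0],cx=c[1],cy=c[2],T=c[3],p=p,M=M)
cv2.imwrite('pics/g2.png',cv2.resize(im[:300],(800,375))[:,:,::-1])
```

```text
[-0.04  0.36 -0.11  1.73  0.04  1.05 -1.95] [0.56780607 0.01628938 0.21194428] 8.7167
```

View pics/g2.png

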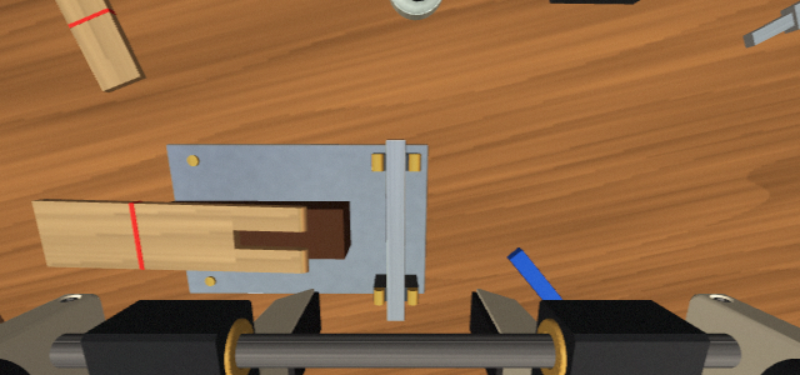

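The bar lies across both cradles between the ridges, centred at about (395,230). The pin is on the rest with its line at (132,203)-(141,269) and tail corners at (34,202) and (49,267).

Run:
```python
from h import *
e=np.load('g.npz'); c=(float(e['f']),float(e['cx']),float(e['cy']),e['T']);p,M=e['p'],e['M']
s=np.load('stand.npy')
px=lambda a:np.array(a,float)/1.25
a=s[2];X=np.array([np.cos(a),np.sin(a)]);Y=np.array([-X[1],X[0]])
def loc(P): d=P[:,:2]-s[:2];return np.c_[d@X,d@Y].round(4).tolist()
def show(n,uv,z): P=ray('w',px(uv),z,c);print(n,loc(P));return P
show('bar far end, near end',[(396,140),(395.5,320)],.06)
show('ridge far L,R',[(377.5,162),(414,162)],.0575)
ln=show('line',[(132,203),(141,269)],.072)
t=show('tail',[(34,202),(49,267)],.072)
show('nose',[(306,213),(307,266)],.068)
show('edges top',[(34,202),(306,208)],.072);show('edges bot',[(49,267),(290,272)],.072)
lm=ln.mean(0);tm=t.mean(0);d=(lm-tm)[:2];print('pin dir',np.degrees(np.arctan2(-d[1],-d[0])),np.linalg.norm(d))
d1=ln[1]-ln[0];d2=t[1]-t[0];print([np.degrees(np.arctan2(-q[1],-q[0])) for q in(d1,d2)],'stand',np.degrees(a))
p,M=pose();print('pos',p,M.round(3).tolist())
```

```text
bar far end, near end [[0.0768, 0.0007], [-0.0815, 0.0008]]
ridge far L,R [[0.0596, 0.0158], [0.0596, -0.0141]]
line [[0.0278, 0.2132], [-0.0283, 0.2164]]
tail [[0.0285, 0.2919], [-0.0266, 0.2938]]
nose [[0.0191, 0.0746], [-0.0268, 0.0767]]
edges top [[0.0285, 0.2919], [0.0239, 0.0734]]
edges bot [[-0.0266, 0.2938], [-0.0308, 0.0905]]
pin dir 76.88829908073211 0.07804281181790321
[np.float64(-15.517609239489788), np.float64(-14.279025443898446)] stand -12.238546047956076
pos [0.56685345 0.01614314 0.21047974] [[0.977, -0.212, 0.0], [-0.212, -0.977, -0.0], [0.0, 0.0, -1.0]]
```

Request:
jog_arm --motion '[[[0,-0.03,0,0,0,-0.12,-1],[0,-0.06,0,0,0,-0.24,-1],[0,-0.09,0,0,0,-0.36,-1],[0,-0.12,0,0,0,-0.48,-1],[0,-0.15,0,0,0,-0.6,-1],[0,-0.18,0,0,0,-0.72,-1],[0,-0.21,0,0,0,-0.84,-1],[0,-0.24,0,0,0,-0.96,-1],[0.001,-0.272,0,0,0,-1.08,-1],[0.001,-0.272,0,0,0,-1.2,-1]]]'

```text
clock: 9.6
position: [0.6235, 0.2894, 0.2079]
ee_rot: [-2.753, -1.503, 0.003]
force: [-1.4, 0.3, 1.2]
width: 0.999
gripper_force: 0.0
```

Request:
jog_arm --motion '[[[0,0,0,0,0,-0.12,-1],[0,0,0,0,0,-0.24,-1],[0,0,0.02,0,0,-0.349,-1],[0,0,0.04,0,0,-0.349,-1],[0,0,0.05,0,0,-0.349,-1],[0,0,0.05,0,0,-0.349,-1],[0,0,0.05,0,0,-0.349,-1],[0,0,0.05,0,0,-0.349,-1]]]'

```text
clock: 10.27
position: [0.6258, 0.2822, 0.1612]
ee_rot: [-2.467, -1.945, -0.001]
force: [-0.4, -0.5, 0.1]
width: 0.996
gripper_force: 0.0
```

Run:
```python
from h import *
o=observe();p,M=pose();print(p,M.round(3).tolist(),o['clock'],o['joints'].round(2))
s=np.load('stand.npy');a=s[2];X=np.array([np.cos(a),np.sin(a)]);Y=np.array([-X[1],X[0]])
d=p[:2]-s[:2];print('stand xy',d@X,d@Y,'yaw err',np.arctan2(M[1,0],M[0,0])-1.336)
im=save('wrist','h')
```

```text
[0.62583091 0.28220098 0.1612188 ] [[0.233, 0.972, 0.0], [0.972, -0.233, 0.0], [0.0, 0.0, -1.0]] 10.2667 [-0.21  0.64 -0.47  1.45  0.31  1.12 -0.98]
stand xy 0.0004966942943500571 0.2731371123358039 yaw err -0.000612831503789435
```

View pics/h.png

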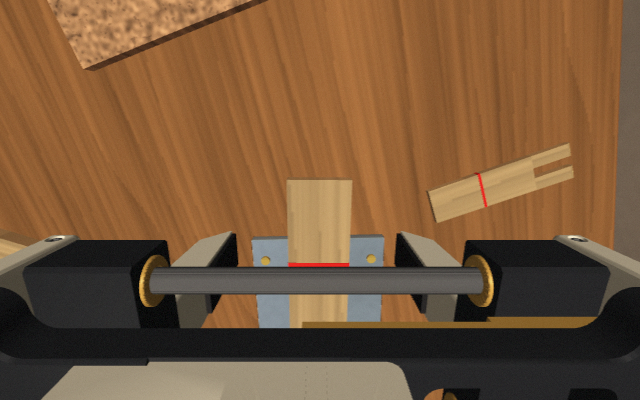

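The pin is straight in view, tail at row 180 and the red line at row 265. It sits about 2 mm right of the tool centre. I'll descend and grip.

Request:
jog_arm --motion '[[[0,0.002,0.04,0,0,0,-1],[0,0.002,0.08,0,0,0,-1],[0,0.002,0.1,0,0,0,-1],[0,0.002,0.112,0,0,0,-1],[0,0.002,0.112,0,0,0,-0.5],[0,0.002,0.112,0,0,0,0],[0,0.002,0.112,0,0,0,0.3],[0,0.002,0.112,0,0,0,0.5],[0,0.002,0.112,0,0,0,0.5],[0,0.002,0.112,0,0,0,0.5]]]' --force 30

```text
clock: 11.15
position: [0.6282, 0.2817, 0.0499]
ee_rot: [2.466, 1.945, 0.003]
force: [-0.1, -0.7, -0.6]
width: 0.617
gripper_force: 0.3
```

Run:
```python
from h import *
o=observe();p,M=pose();print(p,o['clock'],o['width'],o['gripper_force'],o['force'],o['ft_torque'])
s=np.load('stand.npy');a=s[2];X=np.array([np.cos(a),np.sin(a)]);Y=np.array([-X[1],X[0]])
d=p[:2]-s[:2];print('stand xy',d@X,d@Y,'yaw-(stand+90)',np.arctan2(M[1,0],M[0,0])-s[2]-np.pi/2)
c=cam('wrist');im=save('wrist','i');np.savez('i.npz',f=c[0],cx=c[1],cy=c[2],T=c[3],p=p,M=M)
cv2.imwrite('pics/i2.png',cv2.resize(im[60:300,200:440],(600,600))[:,:,::-1])
```

```text
[0.62817802 0.28167577 0.04993811] 11.15 0.6166752726025505 0.2699535246938467 [-0.11646786 -0.68848527 -0.58993426] [-0.03858979 -0.07676035 -0.02240674]
stand xy 0.0029017893604358497 0.2731213878714607 yaw-(stand+90) -0.02161468776237796
```

View pics/i2.png

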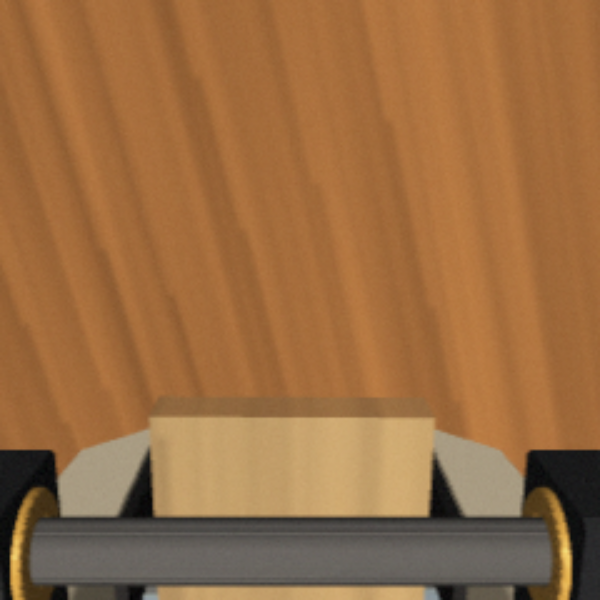

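Request:
jog_arm --motion '[[[0,0,0,0,0,0,1],[0,0,0,0,0,0,1],[0,0,0,0,0,0,1],[-0.004,0,0,0,0,0,1],[-0.012,0,0,0,0,-0.005,1],[-0.021,-0.001,0,0,0,-0.01,1],[-0.03,-0.001,0,0,0,-0.015,1],[-0.04,-0.002,0,0,0,-0.0216,1],[-0.05,-0.002,0,0,0,-0.0216,1],[-0.05,-0.002,0,0,0,-0.0216,1]]]' --force 30

```text
clock: 12.03
position: [0.6143, 0.2325, 0.0499]
ee_rot: [2.446, 1.971, 0.003]
force: [-1.2, -0.8, 10.8]
width: 0.604
gripper_force: 30.0
```

```bash
cat >> h.py <<'E'
def stat():
    o=observe();p,M=pose();s=np.load('stand.npy');a=s[2];X=np.array([np.cos(a),np.sin(a)]);Y=np.array([-X[1],X[0]]);d=p[:2]-s[:2]
    print('t',o['clock'],'xyz',(d@X).round(4),(d@Y).round(4),p[2].round(4),'yaw',np.arctan2(M[1,0],M[0,0])-a-np.pi/2,'F',o['force'].round(1),'tq',o['ft_torque'].round(2),o['width'],o['gripper_force'],'zax',M[:,2].round(3))
E
python3 -c "from h import *;stat()"
```

```text
t 12.0333 xyz -0.0003 0.2221 0.0499 yaw -0.0007748614232954143 F [-1.2 -0.8 10.8] tq [-0.19  0.14  0.07] 0.6041366294369133 29.998337030410767 zax [ 0.001  0.001 -1.   ]
```

Request:
jog_arm --motion '[[[0,0,-0.0006,0,0,0,1],[-0.006,0,-0.0006,0,0,0,1],[-0.014,0,-0.0006,0,0,0,1],[-0.022,0,-0.0006,0,0,0,1],[-0.03,0,-0.0006,0,0,0,1],[-0.038,0,-0.0006,0,0,0,1],[-0.046,0,-0.0006,0,0,0,1],[-0.052,0,-0.0006,0,0,0,1],[-0.052,0,-0.0006,0,0,0,1]]]'

```text
clock: 12.78
position: [0.6031, 0.1815, 0.0499]
ee_rot: [2.446, 1.971, 0.001]
force: [-0.7, 1.4, 8.6]
width: 0.609
gripper_force: 30.0
```

```bash
python3 -c "
from h import *
stat();a=save('side','j1');b=save('scene','j2')
A=cv2.resize(a[130:250,260:420],(640,480));B=cv2.resize(b[100:240,290:470],(617,480))
cv2.imwrite('pics/j.png',cv2.resize(np.hstack([A,B]),(800,306))[:,:,::-1])"
```

```text
t 12.7833 xyz -0.0004 0.1699 0.0499 yaw -0.0006951508991486222 F [-0.7  1.4  8.6] tq [ 0.06 -0.18 -0.01] 0.6089798230574048 29.997266829013824 zax [ 0.001  0.    -1.   ]
```

View pics/j.png

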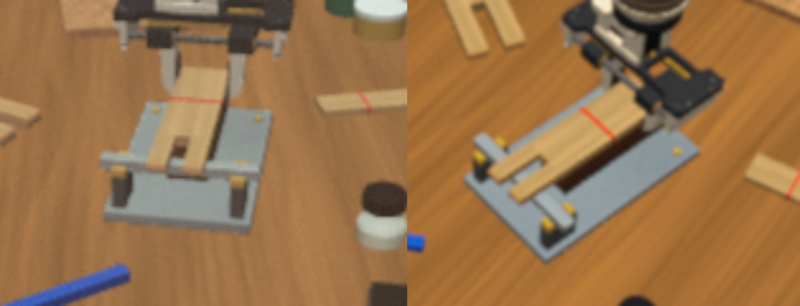

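The nose now rests on the bar and the pin is straight and level. Continuing.

Request:
jog_arm --motion '[[[-0.006,0,-0.0003,0,0,0,1],[-0.014,0,-0.0003,0,0,0,1],[-0.022,0,-0.0003,0,0,0,1],[-0.03,0,-0.0003,0,0,0,1],[-0.038,0,-0.0003,0,0,0,1],[-0.046,0,-0.0003,0,0,0,1],[-0.054,0,-0.0003,0,0,0,1],[-0.062,0,-0.0003,0,0,0,1],[-0.07,0,-0.0003,0,0,0,1],[-0.07,0,-0.0003,0,0,0,1]]]'

```text
clock: 13.72
position: [0.5879, 0.1117, 0.0499]
ee_rot: [2.447, 1.97, -0.001]
force: [0.2, -1.0, 8.2]
width: 0.607
gripper_force: 30.0
```

Request:
jog_arm --motion '[[[-0.006,0,0,0,0,0,1],[-0.014,0,0,0,0,0,1],[-0.022,0,0,0,0,0,1],[-0.03,0,0,0,0,0,1],[-0.036,0,0,0,0,0,1],[-0.041,0,0,0,0,0,1],[-0.041,0,0,0,0,0,1],[-0.041,0,0,0,0,0,1]]]'

```text
clock: 14.38
position: [0.5792, 0.0722, 0.0498]
ee_rot: [2.446, 1.97, -0.001]
force: [-0.5, 0.5, 8.3]
width: 0.604
gripper_force: 30.0
```

Run:
```python
from h import *
stat();s=np.load('stand.npy');a=s[2]
X=np.array([np.cos(a),np.sin(a)]);Y=np.array([-X[1],X[0]])
out=[]
for n in('side','scene'):
    im=get_image(n);c=cam(n);I=im.astype(int)
    roi=proj(n,np.r_[s[:2]+0*Y,.07],c)[0];print(n,roi.round())
    m=(I[...,0]>150)&(I[...,1]<90)&(I[...,2]<90)
    v,u=np.nonzero(m);k=np.hypot(u-roi[0],v-roi[1])<28;v,u=v[k],u[k]
    P=ray(n,np.c_[u,v],.072,c)[:,:2]-s[:2];print('line',k.sum(),(P@X).mean(),(P@Y).mean(),'slope',np.polyfit(P@X,P@Y,1)[0])
    g=lambda d:d
    x0,y0=roi.astype(int);cr=im[y0-60:y0+60,x0-66:x0+67];out.append(cv2.resize(cr,(400,361),interpolation=cv2.INTER_CUBIC))
    for d in silhouettes('bar',n):
        v,u=np.nonzero(d['mask']);P=ray(n,np.c_[u,v],.058,c)[:,:2]-s[:2];Q=np.c_[P@X,P@Y]
        if abs(Q.mean(0)).max()<.05:
            for lo,hi in((-.085,-.035),(.035,.085)):
                k=(Q[:,0]>lo)&(Q[:,0]<hi);print('bar part',k.sum(),Q[k].min(0).round(4),Q[k].max(0).round(4),Q[k].mean(0).round(4))
cv2.imwrite('pics/k.png',np.hstack(out)[:,:,::-1])
```

```text
t 14.3833 xyz -0.0005 0.058 0.0498 yaw -0.0010732341941985801 F [-0.5  0.5  8.3] tq [-0.01 -0.28  0.07] 0.6035448515203177 29.99677687883377 zax [ 0.    -0.001 -1.   ]
side [330. 190.]<stdin>:10: RuntimeWarning: Mean of empty slice.
  ret = ret.dtype.type(ret / rcount)
Traceback (most recent call last):
TypeError: expected non-empty vector for x
```

Run:
```python
from h import *
s=np.load('stand.npy');a=s[2]
X=np.array([np.cos(a),np.sin(a)]);Y=np.array([-X[1],X[0]])
out=[]
for n in('side','scene'):
    im=get_image(n);c=cam(n);I=im.astype(int)
    roi=proj(n,np.r_[s[:2],.07],c)[0]
    x0,y0=roi.astype(int);cr=im[y0-60:y0+60,x0-66:x0+67];out.append(cv2.resize(cr,(400,361),interpolation=cv2.INTER_CUBIC))
    D=I[...,0]-I[...,1];v,u=np.nonzero(D>85);k=np.hypot(u-roi[0],v-roi[1])<28;v,u=v[k],u[k];w=D[v,u]
    if len(u):
        P=ray(n,np.c_[u,v],.072,c)[:,:2]-s[:2];print(n,'line',len(u),w.max(),np.average(P@X,weights=w),np.average(P@Y,weights=w))
    for d in silhouettes('bar',n):
        v,u=np.nonzero(d['mask']);P=ray(n,np.c_[u,v],.058,c)[:,:2]-s[:2];Q=np.c_[P@X,P@Y]
        if abs(Q.mean(0)).max()<.05:
            for lo,hi in((-.085,-.035),(.035,.085)):
                k=(Q[:,0]>lo)&(Q[:,0]<hi)
                if k.sum(): print('bar part',k.sum(),Q[k].min(0).round(4),Q[k].max(0).round(4),Q[k].mean(0).round(4))
cv2.imwrite('pics/k.png',np.hstack(out)[:,:,::-1])
```

```text
side line 17 100 -0.0011817891664051845 0.0020514116697880926
bar part 114 [-0.0826 -0.0225] [-0.0352  0.0134] [-0.0571 -0.0029]
bar part 112 [ 0.0353 -0.02  ] [0.0786 0.0132] [ 0.0564 -0.0034]
scene line 44 144 0.0016542383453048938 -0.0017680586021177423
bar part 121 [-0.081  -0.0134] [-0.0357  0.0083] [-0.0585 -0.0023]
bar part 146 [ 0.0351 -0.015 ] [0.0826 0.008 ] [ 0.058  -0.0042]
```

View pics/k.png

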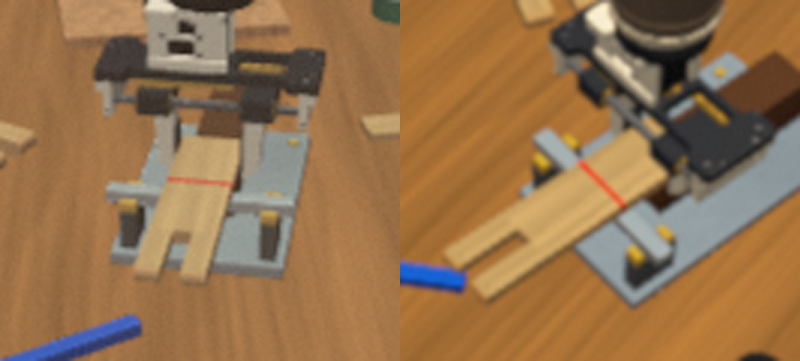

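The red line lies over the bar in both views (within about 2 mm). The pin is straight and level, the grip is firm and the bar is seated.

```bash
python3 -c "
from h import *
stat();print(sign_off())"
```

```text
t 14.6333 xyz -0.0005 0.058 0.0498 yaw -0.0008796843527629772 F [-0.6  1.2  8.6] tq [ 0.01 -0.21 -0.02] 0.6082419565404817 29.997518062591553 zax [-0.    -0.001 -1.   ]
the job is handed in; nothing more can be done
None
```

I handed the job in at about 14.6 s: the bar lies in both cradles and the pin is held straight and level with its red line within about 2 mm of the bar's middle; the hand-in returned no verdict.

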